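# Tighten the recessed square nut of a power distribution unit

### The job

The square nut at the bottom of the deep bore in the power distribution unit is loose. Take the long box-spanner driver from its stand, seat its socket fully on the nut, feeling gently for the flats because the stud gives way under a hard push, and turn the nut clockwise (seen from above) until it comes up firm against its stop, without wrenching on past it. Then draw the driver out, stand it back upright in its stand, let go, and leave the tray, the wrench and the carton alone.

Things in the scene. Friction and masses are not known exactly. Their poses are not given: they have to be found in the camera images.
- driver_grip (a point): Centre of the black square handle (28 x 28 mm, 70 mm tall) of the loose driver, 182 mm long, standing upright in its stand; the foot is 147 mm below. x and y are square to the handle's flat sides and to the socket's flats, z up the driver. Below the handle: steel shaft 18 mm thick, round collar 42 mm wide (18 to 44 mm above the foot), square-holed socket. About 0.45 kg, varies 0.8 to 1.25 times.
- socket_rim (a point): Centre of the driver's foot, the open rim of its socket. The socket is open downwards: square hole 25 mm across flats, 18 mm deep, walls 4 mm; outside it measures 43 mm across its cut corners. Same axes as driver_grip, 147 mm below it.
- socket_roof (a point): Centre of the roof inside the socket, 18 mm above socket_rim on the driver's axis (129 mm below driver_grip). When the socket is fully seated this point meets nut_top.
- bore_mouth (a point): Centre of the round vertical bore at the top face of the white power distribution unit (fixed, 200 x 150 mm, top face 105 mm above the table). Bore 46 mm wide, 3 mm chamfer at the mouth, floor 101 mm down. x points along the unit to the black fuse window, which begins 85 mm from the bore axis and stands 10 mm up.
- nut_top (a point): Point fixed in the unit on the bore axis, 73 mm below bore_mouth: top centre of the unpressed steel nut. Square, 22 mm across flats, flats 13 to 29 mm above the table, 3 mm cone on top. Its flats face a random way, not given by this point. Rotated wrongly, the socket rests on the nut's corners, rim 29 mm above the table; within about 8 degrees of the flats it drops until the rim is at 14 mm.
- nut (a joint): Turn of the nut on its stud, rad: negative while loose (starts at -0.8 to -0.45), grows as it turns clockwise seen from above, 0 at the firm stop. It does not tell which way the flats face. The nut turns against about 0.22 N m of friction; the square play of the socket is about 8 degrees each way.
- sink (a joint): How far the sprung stud with its nut has been pushed down, m (0 unloaded, up to 0.012). Stiffness 4 N per mm; more than 6 mm (24 N) damages it.
- twist (a joint): How far the springy stud itself is wound up clockwise by the torque on the nut, rad (0 unloaded). Stiffness 3.5 N m per rad: about 0.06 while the nut turns, rising once the nut is at its stop; more than 0.30 (about 1 N m) damages it. It springs back when released.
- stand_floor (a point): Centre of the floor of the round hole in the grey stand (fixed block 100 x 100 x 50 mm), 10 mm above the table. The hole is 50 mm wide, 40 mm deep, with a 4 mm chamfer; the driver's foot stands on this floor.
- tray: Bystander: loose open blue plastic tray 160 x 110 x 45 mm, origin under its centre.
- wrench: Bystander: loose steel wrench, 170 mm long, lying flat on the table, about 10 mm thick, origin under its middle, x along it.
- carton: Bystander: loose cardboard carton 90 x 130 x 60 mm, origin under its centre.
- driver: The same driver as a whole; origin at the centre of its foot (as socket_rim).
Mind the look-alikes: they are no part of the job. There is more than one size of the driver; the job needs the middle-sized.

How it is judged:
By the outcome, as a careful person would: the job done as asked, in the order asked, and still so for the second after the job is handed in, with the robot touching nothing.
It also fails if it takes over 67 s, if anything falls off the work surface, if the arm or the gripper's body presses on something with over 40 N, if the wrist force passes 120 N, or if a joint passes its speed limit or range.

### The arm

A 7-joint arm with a two-finger parallel gripper is mounted at the origin on the work surface. World frame = base frame: x ahead of the robot, y to its left, z up, the work surface at z = 0. Lengths are in m, angles in rad, forces in N, time in s.
With the tool pointing down it reaches from about 0.425 to 0.925 m from the base axis. Payload 6.8 kg.
Tool frame: the origin (TCP) lies midway between the tips of the shut fingers; the grasp point (between the pads) lies 19 mm behind it; z points along the fingers, y is the direction in which the jaws open and shut (so a half turn about z gives the same grasp; the last joint's range is limited). The gripper opens to 85 mm and grips with 20 to 120 N. Pads are 22 mm wide; open, the fingers measure 114 mm over their backs; the gripper's body (76 mm by 85 mm) begins 54 mm behind the grasp point. The pads swing forward as they close: fully open they stand 13 mm farther back than shut.
Start: joints at [-1.229, 0.477, 0.022, 1.555, -0.011, 1.109, -0.083], TCP at [0.293, 0.608, 0.231] pointing down, gripper open.
Joint ranges: [-2.96, 2.96], [-0.34, 2.1], [-1.41, 1.46], [0.24, 2.44], [-1.37, 4.51], [0.17, 1.92], [-2.96, 2.96]. Speed limits (rad/s): [2.39, 2.39, 3.14, 3.14, 3.14, 3.14, 3.14].

### API

Orientations are given as a unit quaternion [x, y, z, w].
In Python, from station import robot gives the robot as it stands.
- The arm moves only by the shell command python3 -m pendant 'ROWS' [FORCE]. ROWS is JSON, a list that holds one entry, the list of rows, each a list of 7 numbers: the opening, from -1 (shut) to 1 (fully open), so that 0 is half open, then the shift along the world's x, y, z in units of 40 mm (1.0 is 40 mm), then the turn, a rotation vector about the world's x, y, z in units of 6 degrees (1.0 is 6 degrees). A call has 1 to 8 rows; each row shifts and turns the pose as measured when the row begins; what a row does not reach is not made up. A row lasts 1/10 s, in which the tool goes at most 50 mm and 8.59 degrees, less where a joint would pass 70% of its speed; a pose out of reach is approached as far as the arm can. A call is refused whole if a number of a shift passes 1 or a number of a turn 1, either way. A call with a gripper value outside its range is refused whole. The fingers move at their own pace and stop on an object; FORCE is the grip in N (left out, the last holds). Time passes only in rows, so rows that do not move let the fingers close. It gives the time, the measured TCP pose, the force and the opening at its end, in the units of the state.
- robot.get_obs(): the state, without advancing time (a new reading comes with each control period).
- robot.grab_frame(name): name is "scene" or "top" or "wrist"; returns a dict with "color" (400x640x3 uint8, blue, green, red), "z_map" (400x640 float32, m along the optical axis (not along the pixel's ray), 0 where there is no reading), "mtx" (3x3 intrinsics, pixels), "cam_to_world" (4x4, takes a point from camera to world coordinates); the wrist camera has in their place "hand_eye" (4x4, takes a point from camera to tool coordinates, whose origin is the TCP and whose axes are the flange's). Camera axes: x right, y down, z forward; pixel columns grow to the right and rows downward; lengths in m; the calibration is good to about 2 mm. A picture is of the moment at which its call begins: read the wrist's pose just before it.
- robot.sign_off(): hands the job in, once; it reports no verdict.
Trained networks look in the newest picture that a camera, given by its name, has taken for a name from the list of things; names that differ only in an ending like _2 or _b are one class to them, and where a whole thing is asked for, a point or a joint stands for the part that bears it (a point fixed in the world has none). Each returns a list of dicts, best first, with "confidence" (0 to 1); they miss things now and then, are a little off and sometimes report something else, mostly with a low value. They report only what shows in the picture. A call takes as long as a camera call. They do not tell look-alikes from the thing itself.
- robot.cut_out(camera, thing): "pixels" (400x640 bool, what is visible of it) and "uv" ([column, row] in pixels, amid what is visible of it).
The state is a dict: "clock": time; "q": joint angles; "joint_velocities": joint speeds; "effort": joint torques, N m; "eef_pos": TCP position; "eef_rot": TCP orientation; "wrist_force": force on the tool from outside, world axes, zero at the start; "moment": the same for the moment, N m; "finger_gap": finger opening in m.
Only numpy, scipy, OpenCV 4.12 (cv2) and the standard library are available. Lean on these libraries where they do the work, as an engineer would, in place of code of your own. Each camera call takes 0.05 s, during which the arm holds its last target. There are 200 camera calls.

## Working session

There is one attempt and no reset: what is moved stays moved. The work goes in short steps, Python scripts to look and compute and a shell command to move; the robot and the scene stay as the last step left them, time stands still between calls to the robot, and variables do not carry over. Pictures are saved under pics/ and viewed, about 8 in all and at most 12, crops included, and the job is handed in when it is done.

```bash
ls; mkdir -p pics
cat > h.py <<'E'
import numpy as np, cv2
from station import robot
def cloud(f,T=None):
    z=f["z_map"];K=f["mtx"];v,u=np.indices(z.shape)
    P=np.stack([(u-K[0,2])/K[0,0]*z,(v-K[1,2])/K[1,1]*z,z],-1)
    T=f["cam_to_world"] if T is None else T
    W=P@T[:3,:3].T+T[:3,3]; W[z==0]=np.nan
    return W
E
python3 - <<'E'
from h import *
s=robot.get_obs();print({k:np.round(v,3) for k,v in s.items()})
for c in ["scene","top"]:
    f=robot.grab_frame(c);cv2.imwrite(f"pics/{c}0.png",f["color"]);W=cloud(f);np.save(c+"W.npy",W)
    print(c,np.round(f["cam_to_world"],2).tolist())
    for t in ["driver_grip","bore_mouth","stand_floor","driver","tray","wrench","carton","socket_rim"]:
        for d in robot.cut_out(c,t)[:4]:
            p=W[d["pixels"]];p=p[~np.isnan(p[:,0])]
            print(t,round(d["confidence"],2),np.round(d["uv"]),d["pixels"].sum(),np.round(np.median(p,0),3) if len(p) else 0,np.round(p.min(0),3) if len(p) else 0,np.round(p.max(0),3) if len(p) else 0)
E
```

```text
pics
{'clock': np.float64(0.0), 'q': array([-1.229,  0.478,  0.022,  1.556, -0.012,  1.109, -0.083]), 'joint_velocities': array([-0.   , -0.001, -0.002,  0.002,  0.   , -0.001, -0.001]), 'effort': array([ 0.0000e+00, -5.9646e+01,  1.6070e+00, -2.8119e+01,  1.2000e-02,
        9.0000e-03, -0.0000e+00]), 'eef_pos': array([0.293, 0.607, 0.23 ]), 'eef_rot': array([ 0.223,  0.975, -0.001, -0.   ]), 'wrist_force': array([ 0.366,  0.38 , -0.34 ]), 'moment': array([-0.011, -0.02 , -0.052]), 'finger_gap': np.float64(0.085)}
scene [[-0.46, 0.7, -0.55, 1.11], [0.89, 0.36, -0.27, 0.3], [0.01, -0.61, -0.79, 1.02], [0.0, 0.0, 0.0, 1.0]]
driver_grip 0.93 [412. 233.] 979 [0.503 0.285 0.168] [ 0.297  0.246 -0.003] [0.521 0.312 0.247]
driver_grip 0.59 [374. 223.] 404 [0.51  0.163 0.139] [0.36  0.138 0.001] [0.524 0.182 0.196]
driver_grip 0.51 [387. 208.] 237 [0.39  0.176 0.067] [ 0.316  0.154 -0.001] [0.4  0.19 0.14]
bore_mouth 0.55 [239. 216.] 4136 [ 0.64  -0.206  0.104] [ 0.436 -0.401 -0.004] [ 0.739 -0.128  0.122]
stand_floor 0.93 [365. 244.] 944 [0.53  0.173 0.049] [0.454 0.1   0.003] [0.562 0.218
[... 1747 characters left out ...]
161 0.178] [0.481 0.145 0.033] [0.523 0.183 0.198]
driver 0.38 [272. 233.] 78 [0.382 0.174 0.133] [ 0.369  0.166 -0.004] [0.393 0.195 0.146]
tray 0.97 [474. 193.] 1734 [ 0.53  -0.516  0.006] [ 0.44  -0.594 -0.011] [ 0.621 -0.442  0.056]
wrench 0.57 [323. 211.] 286 [0.459 0.005 0.007] [ 0.379 -0.017 -0.007] [0.539 0.023 0.018]
carton 0.96 [173. 201.] 1210 [0.503 0.517 0.06 ] [ 0.449  0.45  -0.008] [0.563 0.622 0.071]
socket_rim 0.69 [235. 205.] 391 [0.487 0.279 0.193] [ 0.463  0.26  -0.006] [0.536 0.358 0.252]
socket_rim 0.59 [274. 236.] 91 [0.382 0.174 0.128] [ 0.369  0.164 -0.002] [0.397 0.19  0.146]
socket_rim 0.52 [274. 196.] 189 [0.499 0.161 0.162] [0.481 0.144 0.004] [0.53  0.195 0.198]
```

Run:
```python
from h import *
a=cv2.imread("pics/scene0.png");b=cv2.imread("pics/top0.png")
c=cv2.resize(a[130:330,130:530],(800,400),interpolation=cv2.INTER_CUBIC);cv2.imwrite("pics/crop0.png",c)
for n in ["scene","top"]:
    W=np.load(n+"W.npy")
    for nm,cx,cy,z0,z1,r in [("mid",.503,.162,.180,.205,.04),("bore",.614,-.223,.098,.112,.2),("stand",.503,.162,.044,.055,.09)]:
        m=(abs(W[...,0]-cx)<r)&(abs(W[...,1]-cy)<r)&(W[...,2]>z0)&(W[...,2]<z1)
        p=W[m];print(n,nm,len(p),np.round(p.mean(0),4),cv2.minAreaRect(p[:,:2].astype(np.float32)*1000))
W=np.load("topW.npy");
# bore: points well below top face inside unit outline
m=(W[...,2]<.09)&(abs(W[...,0]-.614)<.06)&(abs(W[...,1]+.223)<.06);print("bore low",m.sum(),W[m].mean(0),W[m].min(0),W[m].max(0),np.argwhere(m).mean(0))
```

```text
scene mid 112 [0.5056 0.1619 0.1904] ((502.5353698730469, 161.20716857910156), (28.846729278564453, 27.646888732910156), 31.993793487548828)
scene bore 2042 [ 0.6124 -0.2226  0.1054] ((618.6724853515625, -226.54800415039062), (164.95993041992188, 202.16622924804688), 75.82189178466797)
scene stand 794 [0.5099 0.1647 0.0501] ((504.0715637207031, 162.7449493408203), (100.9176025390625, 102.52751159667969), 82.24645233154297)
top mid 84 [0.5014 0.1654 0.1921] ((501.3012390136719, 165.71603393554688), (27.558168411254883, 27.577457427978516), 34.04940414428711)
top bore 2079 [ 0.6077 -0.2238  0.1055] ((618.248291015625, -227.2285919189453), (174.27894592285156, 202.0943603515625), 75.74846649169922)
top stand 592 [0.502  0.1667 0.0502] ((503.3919982910156, 167.75413513183594), (100.65550231933594, 100.37449645996094), 82.33905029296875)
bore low 140 [ 0.58299061 -0.2228018   0.03436311] [ 0.56124882 -0.23798585 -0.00147759] [ 0.59785824 -0.2011798   0.08794211] [174.95714286 388.41428571]
```

View pics/crop0.png

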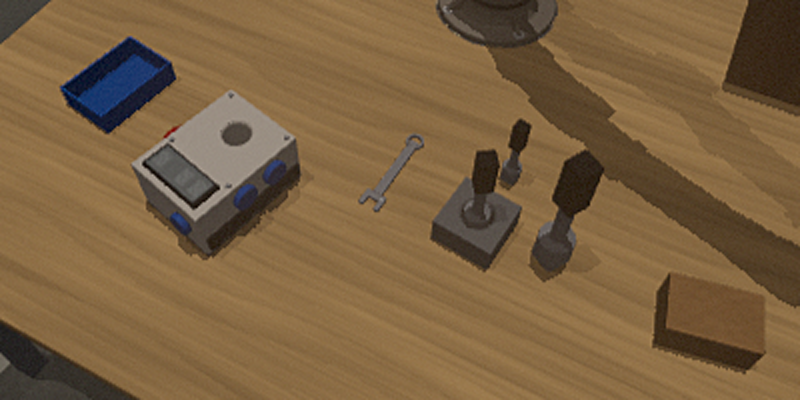

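Look-alikes in the scene picture (crop pixel ÷2, plus 130): small driver at (389,205), middle one in the stand at (371,222) with its top 192 mm high (10 + 182 mm), and large one at (417,230) with its top 250 mm high. The middle one in the stand matches the description. I'll raise the arm and move above it.

```bash
python3 -m pendant '[[[1,0,0,1,0,0,0],[1,0.2,-0.4,1,0,0,-1],[1,0.4,-1,1,0,0,-1],[1,0.45,-1,0.3,0,0,-1],[1,0.45,-1,0,0,0,-1],[1,0.45,-1,0,0,0,-1],[1,0.45,-1,0,0,0,0],[1,0.45,-1,0,0,0,0]]]'
python3 -m pendant '[[[1,0.45,-1,0,0,0,0],[1,0.45,-1,0,0,0,0],[1,0.45,-1,0,0,0,0]]]'
python3 - <<'E'
from h import *
from scipy.spatial.transform import Rotation as R
s=robot.get_obs();print(np.round(s["q"],3),np.round(s["eef_pos"],4),R.from_quat(s["eef_rot"]).as_matrix().round(3).tolist())
f=robot.grab_frame("wrist");print(f["hand_eye"].round(3).tolist(),f["mtx"].round(0).tolist());cv2.imwrite("pics/w1.png",f["color"])
E
```

```text
clock: 1.7
eef_pos: [0.4024, 0.3533, 0.3619]
eef_rot: [0.471, 0.882, 0.002, -0.004]
wrist_force: [2.0, 0.2, 0.7]
finger_gap: 0.0853
clock: 2.0
eef_pos: [0.4578, 0.2278, 0.363]
eef_rot: [0.471, 0.882, 0.003, -0.003]
wrist_force: [1.1, 0.1, -0.1]
finger_gap: 0.0857
[-0.874  0.091  0.323  1.78  -0.04   1.273  0.049] [0.4578 0.2278 0.363 ] [[-0.556, 0.831, -0.003], [0.831, 0.556, 0.009], [0.009, 0.003, -1.0]]
[[0.001, -0.953, -0.304, 0.078], [1.0, 0.001, -0.001, -0.001], [0.001, -0.304, 0.953, -0.142], [0.0, 0.0, 0.0, 1.0]] [[312.0, 0.0, 318.0], [0.0, 312.0, 196.0], [0.0, 0.0, 1.0]]
```

```bash
cat >> h.py <<'E'
from scipy.spatial.transform import Rotation as R
def wrist():
    s=robot.get_obs();f=robot.grab_frame("wrist")
    T=np.eye(4);T[:3,:3]=R.from_quat(s["eef_rot"]).as_matrix();T[:3,3]=s["eef_pos"]
    return s,f,T@f["hand_eye"]
E
python3 - <<'E'
from h import *
s,f,T=wrist();W=cloud(f,T);cv2.imwrite("pics/w2.png",f["color"])
print("cam",T[:3,3])
for nm,z0,z1,r in [("mid",.180,.205,.035),("stand",.044,.056,.09)]:
    m=(abs(W[...,0]-.503)<r)&(abs(W[...,1]-.163)<r)&(W[...,2]>z0)&(W[...,2]<z1)
    p=W[m];print(nm,len(p),p.mean(0).round(4),cv2.minAreaRect(p[:,:2].astype(np.float32)*1000))
    if nm=="mid": print(np.argwhere(m).min(0),np.argwhere(m).max(0))
E
```

```text
cam [0.41858616 0.2829663  0.50555466]
mid 655 [0.4992 0.1641 0.1903] ((499.95947265625, 162.31732177734375), (27.867414474487305, 27.670635223388672), 33.50686264038086)
[221 307] [247 332]
stand 3128 [0.4966 0.172  0.0494] ((502.46466064453125, 163.42520141601562), (100.58575439453125, 100.57572174072266), 82.65019989013672)
```

View pics/w1.png

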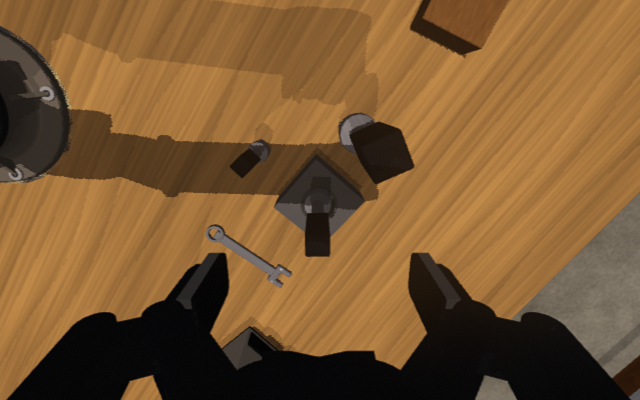

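The view shows the middle driver's handle at pixel (317,235) in the stand at (318,205). The small one is at (250,160) and the large one at (380,150). Next I'll look into the bore to find the nut's flats.

```bash
python3 -m pendant '[[[1,0.3,-1,0,0,0,0],[1,0.3,-1,0,0,0,0],[1,0.3,-1,0,0,0,0],[1,0.3,-1,0,0,0,0],[1,0.3,-1,0,0,0,0],[1,0.3,-1,0,0,0,0],[1,0.3,-1,0,0,0,0],[1,0.3,-1,0,0,0,0]]]'
python3 -m pendant '[[[1,0.4,-1,-0.4,0,0,0],[1,0.4,-1,-0.7,0,0,0],[1,0.4,-1,-0.7,0,0,0],[1,0.4,-1,-0.7,0,0,0],[1,0.3,-0.8,-0.7,0,0,0],[1,0,0,0,0,0,0]]]'
python3 - <<'E'
from h import *
s,f,T=wrist();W=cloud(f,T);cv2.imwrite("pics/w3.png",f["color"]);np.savez("w3.npz",W=W,T=T)
print("q",s["q"].round(3),"cam",T[:3,3].round(4),s["eef_pos"].round(4))
m=(W[...,2]<.095)&(abs(W[...,0]-.585)<.045)&(abs(W[...,1]+.222)<.045)
print(m.sum(),np.argwhere(m).mean(0),W[m].mean(0))
m=(abs(W[...,2]-.105)<.003)&(abs(W[...,0]-.6)<.15)&(abs(W[...,1]+.22)<.15)
print(W[m][:,2].mean(),cv2.minAreaRect(W[m][:,:2].astype(np.float32)*1000))
E
```

```text
clock: 2.9
eef_pos: [0.5568, -0.1003, 0.3651]
eef_rot: [0.47, 0.883, 0.006, -0.002]
wrist_force: [0.8, 0.6, 0.0]
finger_gap: 0.0855
clock: 3.5
eef_pos: [0.6348, -0.297, 0.2363]
eef_rot: [0.471, 0.882, 0.007, 0.0]
wrist_force: [-0.5, -0.1, 0.1]
finger_gap: 0.0851
q [-0.037  0.575  0.603  1.512 -0.359  1.163  1.225] cam [ 0.59   -0.2346  0.3785] [ 0.6348 -0.297   0.2363]
2462 [ 69.75548335 307.63891145] [ 0.5693607  -0.21559254  0.03168746]
0.10413588922478699 ((616.55712890625, -230.19061279296875), (150.39193725585938, 200.89080810546875), 75.90000915527344)
```

View pics/w3.png

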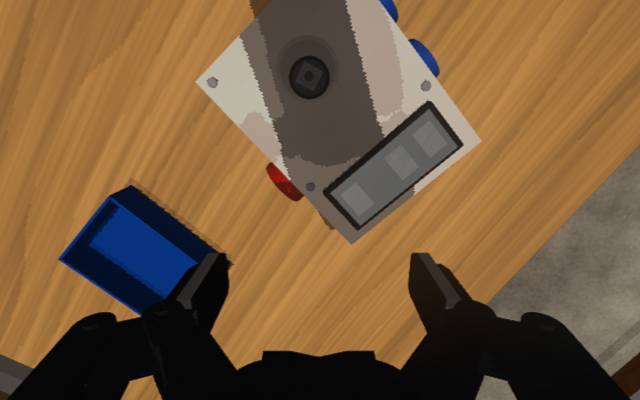

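Run:
```python
from h import *
d=np.load("w3.npz");W=d["W"];a=cv2.imread("pics/w3.png")
near=(abs(W[...,0]-.582)<.05)&(abs(W[...,1]+.222)<.05)
# hole top edge: top-plane ray intersection of the low pixels' outline
f=robot.grab_frame("wrist");K=f["mtx"];T=d["T"]
def onplane(uv,z):
    r=np.c_[(uv[:,0]-K[0,2])/K[0,0],(uv[:,1]-K[1,2])/K[1,1],np.ones(len(uv))]@T[:3,:3].T
    return T[:3,3]+r*((z-T[2,3])/r[:,2])[:,None]
m=near&(W[...,2]<.098)
c=max(cv2.findContours(m.astype(np.uint8),0,1)[0],key=cv2.contourArea)[:,0]
p=onplane(c.astype(float),.104)[:,:2].astype(np.float32)*1000
print("hole",cv2.minEnclosingCircle(p),cv2.fitEllipse(p))
print(np.histogram(W[m][:,2],bins=np.arange(0,.1,.004)))
n=near&(W[...,2]>.025)&(W[...,2]<.045);P=W[n]
print("nut",n.sum(),P.mean(0),cv2.minAreaRect(P[:,:2].astype(np.float32)*1000))
u=cv2.resize(a[35:115,265:355],None,fx=7,fy=7,interpolation=cv2.INTER_CUBIC)
u=np.clip(u.astype(float)*2.2,0,255).astype(np.uint8);cv2.imwrite("pics/nut.png",u)
```

```text
hole ((573.3638305664062, -219.2750244140625), 22.463815689086914) ((573.3516235351562, -219.3905029296875), (43.938594818115234, 44.07688903808594), 62.226898193359375)
(array([399, 544,  26,  39,  34,  42, 174, 355,  54,  38,  40,  43,  42,
        57,  48,  48,  49,  61,  60,  61,  53,  75,  70,  62]), array([0.   , 0.004, 0.008, 0.012, 0.016, 0.02 , 0.024, 0.028, 0.032,
       0.036, 0.04 , 0.044, 0.048, 0.052, 0.056, 0.06 , 0.064, 0.068,
       0.072, 0.076, 0.08 , 0.084, 0.088, 0.092, 0.096]))
nut 660 [ 0.5705589  -0.21673676  0.03087514] ((571.2186279296875, -217.47552490234375), (45.853248596191406, 41.24267578125), 48.76830291748047)
```

View pics/nut.png

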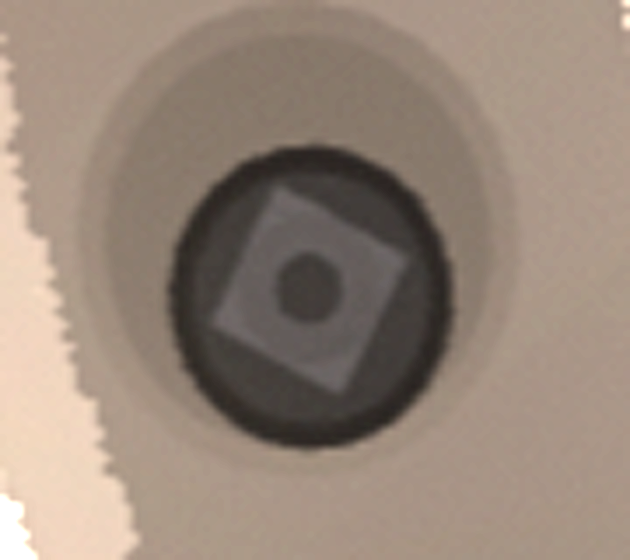

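The nut shows clearly, square, with crop corners at (275,185), (408,258), (338,395) and (212,322).

Run:
```python
from h import *
d=np.load("w3.npz");T=d["T"]
K=robot.grab_frame("wrist")["mtx"];print(K)
uv=np.array([(275,185),(408,258),(338,395),(212,322)],float)/7-0.43+[265,35]
r=np.c_[(uv[:,0]-K[0,2])/K[0,0],(uv[:,1]-K[1,2])/K[1,1],np.ones(4)]@T[:3,:3].T
p=T[:3,3]+r*((.029-T[2,3])/r[:,2])[:,None]
print(p.round(4),p.mean(0))
e=np.roll(p,-1,0)-p;print(np.hypot(e[:,0],e[:,1]),np.degrees(np.arctan2(e[:,1],e[:,0]))%90)
```

```text
[[311.96040855   0.         318.16857349]
 [  0.         311.96040855 195.5328299 ]
 [  0.           0.           1.        ]]
[[ 0.5608 -0.21    0.029 ]
 [ 0.5827 -0.2074  0.029 ]
 [ 0.5848 -0.2293  0.029 ]
 [ 0.5633 -0.2312  0.029 ]] [ 0.57289261 -0.21948093  0.029     ]
[0.02210413 0.02206809 0.02155298 0.02136085] [6.93731267 5.39224672 5.07815954 6.85005194]
```

```bash
python3 -m pendant '[[[1,-0.2,0.7,0.3,0,0,0],[1,-0.3,1,0.3,0,0,0],[1,-0.3,1,0,0,0,0],[1,-0.3,1,0,0,0,0],[1,-0.3,1,0,0,0,0],[1,-0.3,1,0,0,0,0],[1,-0.3,1,0,0,0,0],[1,-0.3,1,0,0,0,0]]]'
python3 -m pendant '[[[1,-0.3,1,0,0,0,0],[1,-0.3,1,0,0,0,0],[1,-0.3,1,0,0,0,0],[1,-0.2,0.5,0,0,0,0],[1,0,0,0,0,0,0]]]'
python3 - <<'E'
from h import *
s,f,T=wrist();W=cloud(f,T)
M=R.from_quat(s["eef_rot"]).as_matrix();print(s["eef_pos"].round(4),s["q"].round(3),"toolx yaw",np.degrees(np.arctan2(M[1,0],M[0,0])),"z",M[:,2].round(4))
m=(abs(W[...,0]-.5)<.035)&(abs(W[...,1]-.163)<.035)&(abs(W[...,2]-.192)<.008)
p=W[m];r=cv2.minAreaRect(p[:,:2].astype(np.float32)*1000);print(len(p),p.mean(0).round(4),r)
print("shift units",(np.r_[np.array(r[0])/1000,.138]-s["eef_pos"])/.04)
E
```

```text
clock: 4.45
eef_pos: [0.5443, 0.0335, 0.281]
eef_rot: [0.463, 0.886, 0.019, 0.012]
wrist_force: [0.0, -0.1, 0.8]
finger_gap: 0.0854
clock: 4.95
eef_pos: [0.4928, 0.1952, 0.291]
eef_rot: [0.452, 0.891, 0.03, 0.014]
wrist_force: [-0.2, 0.5, 0.5]
finger_gap: 0.0853
[0.4928 0.1952 0.291 ] [-0.914  0.146  0.481  1.898 -0.095  1.052  0.237] toolx yaw 126.20710857283774 z [ 0.0514  0.0407 -0.9978]
1068 [0.4993 0.1633 0.1907] ((500.1413269042969, 162.524169921875), (27.8395938873291, 27.377687454223633), 34.30891036987305)
shift units [ 0.18430519 -0.81698658 -3.82486333]
```

```bash
cat > st.py <<'E'
from h import *
import sys
s=robot.get_obs();M=R.from_quat(s["eef_rot"]).as_matrix();z=M[:,2]
print("pos",s["eef_pos"].round(4),"yaw",round(np.degrees(np.arctan2(M[1,0],M[0,0])),2),"level units",np.round(np.degrees([z[1]*-1,z[0]])/6,2),"F",s["wrist_force"].round(1),"M",s["moment"].round(2),"q7",round(s["q"][6],2),"gap",s["finger_gap"].round(4),"t",round(s["clock"],2))
if len(sys.argv)>1: print("shift",((np.array(list(map(float,sys.argv[1:4])))-s["eef_pos"])/.04).round(2))
E
python3 -m pendant '[[[1,0.18,-0.8,-0.5,-0.39,0.49,-0.4],[1,0,0,-0.8,0,0,0],[1,0,0,0,0,0,0]]]'; python3 st.py .5 .1627 .138
```

```text
clock: 5.3
eef_pos: [0.502, 0.1606, 0.2424]
eef_rot: [0.471, 0.882, 0.003, 0.002]
wrist_force: [-0.2, 1.0, 0.1]
finger_gap: 0.0854Traceback (most recent call last):
  File "st.py", line 4, in <module>
    print("pos",s["eef_pos"].round(4),"yaw",round(np.degrees(np.arctan2(M[1,0],M[0,0])),2),"level units",np.round(np.degrees([z[1]*-1,z[0]])/6,2),"F",s["wrist_force"].round(1),"M",s["moment"].round(2),"q7",round(s["q"][6],2),"gap",s["finger_gap"].round(4),"t",round(s["clock"],2))
                                                                                                                                                                                                                                       ^^^^^^^^^^^^^^^^^^^^^
AttributeError: 'float' object has no attribute 'round'
```

```bash
sed -i 's/s\["finger_gap"\].round(4)/round(float(s["finger_gap"]),4)/' st.py
python3 -m pendant '[[[1,-0.05,0.05,-0.8,0,0,0],[1,0,0,-0.9,0,0,0],[1,0,0,-0.8,0,0,0],[1,0,0,0,0,0,0]]]'; python3 st.py .5 .1627 .138
```

```text
clock: 5.7
eef_pos: [0.5047, 0.161, 0.1478]
eef_rot: [0.473, 0.881, 0.008, 0.006]
wrist_force: [-0.3, 0.5, 0.1]
finger_gap: 0.0856
pos [0.5047 0.161  0.1478] yaw 123.53 level units [-0.08  0.17] F [-0.3  0.5  0.1] M [ 0.01  0.05 -0.  ] q7 0.38 gap 0.0856 t 5.7
shift [-0.12  0.04 -0.25]
```

```bash
python3 -m pendant '[[[1,-0.12,0.04,-0.22,-0.08,0.17,0],[0,0,0,0,0,0,0],[-0.2,0,0,0,0,0,0]]]' 70; python3 -m pendant '[[[-1,0,0,0,0,0,0],[-1,0,0,0,0,0,0],[-1,0,0,0,0,0,0],[-1,0,0,0,0,0,0]]]' 70;python3 st.py .5 .1627 .138
```

```text
clock: 6.0
eef_pos: [0.5029, 0.1631, 0.144]
eef_rot: [0.474, 0.881, 0.002, 0.002]
wrist_force: [0.7, -0.2, 0.5]
finger_gap: 0.059
clock: 6.4
eef_pos: [0.5037, 0.1635, 0.1464]
eef_rot: [0.474, 0.881, 0.004, 0.002]
wrist_force: [0.0, 0.7, -3.0]
finger_gap: 0.0273
pos [0.5037 0.1635 0.1464] yaw 123.46 level units [-0.05  0.07] F [ 0.   0.7 -3. ] M [ 0.11 -0.21  0.02] q7 0.37 gap 0.0273 t 6.4
shift [-0.09 -0.02 -0.21]
```

```bash
python3 -m pendant '[[[-1,-0.02,0,0.4,-0.05,0.07,0],[-1,0,0,0.7,0,0,0],[-1,0,0,0.8,0,0,0],[-1,0,0,0.8,0,0,0],[-1,0,0,0.8,0,0,0],[-1,0,0,0,0,0,0]]]';python3 st.py .573 -.2194 .28
python3 - <<'E'
from h import *
s,f,T=wrist();cv2.imwrite("pics/w4.png",f["color"])
W=cloud(f,T);m=(np.hypot(W[...,0]-s["eef_pos"][0],W[...,1]-s["eef_pos"][1])<.06)
# handle top & collar
p=W[m];h,_=np.histogram(p[:,2]-s["eef_pos"][2],bins=np.arange(-.16,.07,.01));print(h)
E
```

```text
clock: 7.0
eef_pos: [0.5, 0.162, 0.2868]
eef_rot: [0.474, 0.881, -0.004, -0.001]
wrist_force: [2.2, -0.2, -6.0]
finger_gap: 0.0273
pos [0.5    0.162  0.2868] yaw 123.44 level units [ 0.05 -0.05] F [ 2.2 -0.2 -6. ] M [ 0.03 -0.24  0.01] q7 0.26 gap 0.0273 t 7.0
shift [ 1.83 -9.53 -0.17]
[   0    0   29   32   81  122 1337   88   91  106  125  109   21  101
  348  411  748 1151 1437 1647 7204 7520]
```

View pics/w4.png

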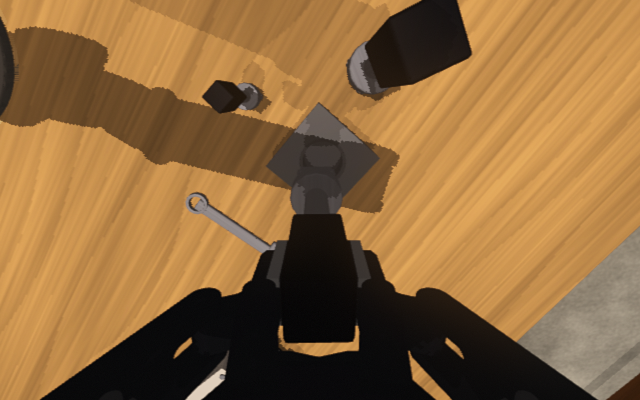

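```bash
python3 -m pendant '[[[-1,0.1,-0.5,0,0,0,-0.5],[-1,0.2,-0.9,0,0,0,-0.6],[-1,0.2,-1,0,0,0,-0.6],[-1,0.2,-1,0,0,0,-0.6],[-1,0.2,-1,0,0,0,-0.6],[-1,0.2,-1,0,0,0,-0.6],[-1,0.2,-1,0,0,0,-0.6],[-1,0.2,-1,0,0,0,-0.5]]]'
python3 -m pendant '[[[-1,0.2,-1,0,0,0,0],[-1,0.1,-0.6,0,0,0,0],[-1,0,0,0,0,0,0]]]'; python3 st.py .573 -.2194 .28
```

```text
clock: 7.85
eef_pos: [0.5468, -0.1408, 0.2655]
eef_rot: [0.675, 0.738, -0.013, -0.014]
wrist_force: [-0.0, 1.2, -5.1]
finger_gap: 0.0274
clock: 8.15
eef_pos: [0.5531, -0.2166, 0.2581]
eef_rot: [0.681, 0.732, -0.019, -0.016]
wrist_force: [-0.2, 0.6, -5.0]
finger_gap: 0.0272
pos [ 0.5531 -0.2166  0.2581] yaw 94.2 level units [ 0.05 -0.47] F [-0.2  0.6 -5. ] M [ 0.13 -0.05  0.02] q7 0.61 gap 0.0272 t 8.15
shift [ 0.5  -0.07  0.55]
```

```bash
python3 -m pendant '[[[-1,0.5,-0.07,0,0.05,-0.47,0.3],[-1,0,0,0,0,0,0]]]'; python3 st.py .573 -.2194 .25
python3 - <<'E'
from h import *
s,f,T=wrist();cv2.imwrite("pics/w5.png",f["color"][0:400]);W=cloud(f,T)
p0=s["eef_pos"]
for lo,hi in [(-.098,-.088),(-.118,-.1),(.03,.06)]:
    m=(np.hypot(W[...,0]-p0[0],W[...,1]-p0[1])<.03)&(W[...,2]-p0[2]>lo)&(W[...,2]-p0[2]<hi)
    p=W[m]
    if len(p)>5: print(lo,hi,len(p),(p.mean(0)-p0).round(4),[np.round(x,1) for x in cv2.minEnclosingCircle(((p-p0)[:,:2]*1000).astype(np.float32))],np.percentile(p[:,2]-p0[2],[5,50,95]).round(4))
E
```

```text
clock: 8.35
eef_pos: [0.5703, -0.2205, 0.253]
eef_rot: [0.671, 0.742, -0.002, -0.003]
wrist_force: [-0.5, 1.1, -5.7]
finger_gap: 0.0272
pos [ 0.5703 -0.2205  0.253 ] yaw 95.75 level units [ 0.   -0.07] F [-0.5  1.1 -5.7] M [0.06 0.04 0.01] q7 0.65 gap 0.0272 t 8.35
shift [ 0.07  0.03 -0.07]
-0.098 -0.088 1319 [-0.0028  0.0055 -0.0935] [array([-2.1, -0.5]), np.float64(21.1)] [-0.0951 -0.0935 -0.0921]
-0.118 -0.1 196 [-0.0043  0.0167 -0.1082] [array([-3.2,  7.3]), np.float64(19.5)] [-0.1163 -0.1078 -0.1008]
0.03 0.06 9265 [-0.0007  0.0063  0.0443] [array([-0.1,  0.5]), np.float64(29.9)] [0.0335 0.0445 0.0554]
```

View pics/w5.png

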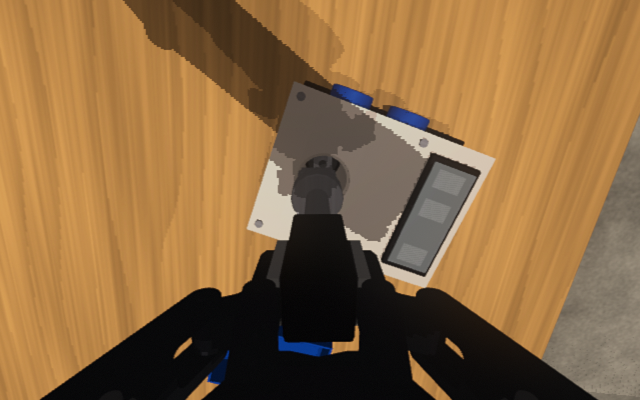

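```bash
python3 - <<'E'
from h import *
from scipy.optimize import least_squares
s,f,T=wrist();W=cloud(f,T);p0=s["eef_pos"];K=f["mtx"]
# bore-edge points: top-plane pixels bordering deeper pixels (z<.098), not the driver
z=W[...,2];top=(abs(z-.104)<.003);low=(z<.1)&(np.hypot(W[...,0]-.574,W[...,1]+.219)<.06)
e=top&(cv2.dilate(low.astype(np.uint8),np.ones((3,3)))>0)&(np.hypot(W[...,0]-.574,W[...,1]+.219)<.035)
P=W[e][:,:2]*1000;print(len(P),P.min(0),P.max(0))
for r in (23,24.5,26):
    q=least_squares(lambda c:np.hypot(*(P-c).T)-r,[574,-219],loss="soft_l1");print(r,q.x.round(1),q.cost.round(2))
q=least_squares(lambda c:np.hypot(*(P-c[:2]).T)-c[2],[574,-219,24],loss="soft_l1");print(q.x.round(1),q.cost)
E
python3 st.py .5745 -.2185 .24
```

```text
82 [ 552.49580811 -231.11086472] [ 596.68215455 -195.23633208]
23 [ 573.4 -218.5] 6.83
24.5 [ 572.6 -220.2] 12.61
26 [ 572. -222.] 33.59
[ 573.2 -219.    23.4] 5.685881194243617
pos [ 0.5686 -0.2192  0.2527] yaw 95.77 level units [-0.01 -0.11] F [-0.1 -0.3 -5.9] M [ 0.07  0.02 -0.03] q7 0.65 gap 0.0276 t 8.45
shift [ 0.15  0.02 -0.32]
```

```bash
python3 -m pendant '[[[-1,0.16,0.02,-0.1,0,-0.1,0],[-1,0,0,0,0,0,0]]]'; python3 st.py .575 -.2184 .23
```

```text
clock: 8.65
eef_pos: [0.5743, -0.2166, 0.2468]
eef_rot: [0.67, 0.742, -0.0, -0.002]
wrist_force: [-0.5, 0.7, -5.2]
finger_gap: 0.0276
pos [ 0.5743 -0.2166  0.2468] yaw 95.8 level units [-0.03 -0.03] F [-0.5  0.7 -5.2] M [ 0.05 -0.    0.02] q7 0.65 gap 0.0276 t 8.65
shift [ 0.02 -0.05 -0.42]
```

```bash
python3 -m pendant '[[[-1,0.05,0,-0.15,0,0,0],[-1,0,0,0,0,0,0]]]'; python3 st.py .575 -.2184 .21
```

```text
clock: 8.85
eef_pos: [0.576, -0.2158, 0.2397]
eef_rot: [0.67, 0.742, -0.001, -0.003]
wrist_force: [-1.2, -0.5, -5.8]
finger_gap: 0.0275
pos [ 0.576  -0.2158  0.2397] yaw 95.87 level units [-0.02 -0.05] F [-1.2 -0.5 -5.8] M [-0.19  0.2   0.  ] q7 0.66 gap 0.0275 t 8.85
shift [-0.02 -0.06 -0.74]
```

```bash
python3 -m pendant '[[[-1,-0.03,-0.07,-0.1,0,0,0],[-1,0,-0.02,-0.2,0,0,0],[-1,0,0,-0.2,0,0,0],[-1,0,0,0,0,0,0]]]'; python3 st.py .575 -.2184 .19
```

```text
clock: 9.25
eef_pos: [0.5746, -0.2191, 0.2178]
eef_rot: [0.67, 0.742, -0.001, -0.003]
wrist_force: [0.0, -0.0, -5.8]
finger_gap: 0.0271
pos [ 0.5746 -0.2191  0.2178] yaw 95.88 level units [-0.03 -0.05] F [ 0.  -0.  -5.8] M [0.03 0.06 0.  ] q7 0.68 gap 0.0271 t 9.25
shift [ 0.01  0.02 -0.7 ]
```

```bash
python3 -m pendant '[[[-1,0.01,0.02,-0.3,-0.03,-0.05,0],[-1,0,0,-0.4,0,0,0],[-1,0,0,-0.3,0,0,0],[-1,0,0,0,0,0,0]]]'; python3 st.py .575 -.2184 .168
```

```text
clock: 9.65
eef_pos: [0.5749, -0.2179, 0.1752]
eef_rot: [0.67, 0.742, 0.0, -0.001]
wrist_force: [0.3, 0.4, -6.2]
finger_gap: 0.0276
pos [ 0.5749 -0.2179  0.1752] yaw 95.89 level units [-0.01 -0.  ] F [ 0.3  0.4 -6.2] M [ 0.02  0.03 -0.  ] q7 0.71 gap 0.0276 t 9.65
shift [ 0.   -0.01 -0.18]
```

```bash
python3 -m pendant '[[[-1,0,-0.01,-0.1,0,0,0],[-1,0,0,-0.06,0,0,0],[-1,0,0,0,0,0,0]]]'; python3 st.py .575 -.2184 .15
```

```text
clock: 9.95
eef_pos: [0.5754, -0.2189, 0.1686]
eef_rot: [0.67, 0.742, 0.0, -0.0]
wrist_force: [0.3, -1.0, -3.9]
finger_gap: 0.0268
pos [ 0.5754 -0.2189  0.1686] yaw 95.87 level units [-0. -0.] F [ 0.3 -1.  -3.9] M [0.02 0.04 0.01] q7 0.71 gap 0.0268 t 9.95
shift [-0.01  0.01 -0.46]
```

```bash
python3 -m pendant '[[[-1,0,0,-0.07,0,0,0],[-1,0,0,0,0,0,0]]]'; python3 st.py .575 -.2184 .15
```

```text
clock: 10.15
eef_pos: [0.5758, -0.2191, 0.1662]
eef_rot: [0.67, 0.742, 0.0, 0.0]
wrist_force: [0.3, 0.6, -4.9]
finger_gap: 0.0272
pos [ 0.5758 -0.2191  0.1662] yaw 95.87 level units [-0.    0.01] F [ 0.3  0.6 -4.9] M [0.06 0.06 0.05] q7 0.72 gap 0.0272 t 10.15
shift [-0.02  0.02 -0.41]
```

```bash
python3 -m pendant '[[[-1,-0.02,0.02,-0.07,0,0,0],[-1,0,0,0,0,0,0]]]'; python3 st.py .575 -.2184 .15
```

```text
clock: 10.35
eef_pos: [0.5752, -0.2183, 0.1636]
eef_rot: [0.67, 0.742, 0.001, 0.001]
wrist_force: [0.7, -0.2, -5.8]
finger_gap: 0.0271
pos [ 0.5752 -0.2183  0.1636] yaw 95.87 level units [-0.    0.02] F [ 0.7 -0.2 -5.8] M [-0.02  0.04 -0.02] q7 0.72 gap 0.0271 t 10.35
shift [-0.   -0.   -0.34]
```

```bash
python3 -m pendant '[[[-1,-0.02,0.02,-0.07,0,0,0],[-1,0,0,0,0,0,0]]]'; python3 st.py .575 -.2184 .15
```

```text
clock: 10.55
eef_pos: [0.5744, -0.2174, 0.1607]
eef_rot: [0.67, 0.742, 0.001, 0.001]
wrist_force: [-0.1, 1.5, -6.2]
finger_gap: 0.0273
pos [ 0.5744 -0.2174  0.1607] yaw 95.88 level units [-0.    0.02] F [-0.1  1.5 -6.2] M [-0.01 -0.04  0.04] q7 0.72 gap 0.0273 t 10.55
shift [ 0.01 -0.02 -0.27]
```

```bash
python3 -m pendant '[[[-1,0.01,-0.02,-0.08,0,0,0],[-1,0,0,0,0,0,0]]]'; python3 st.py .575 -.2184 .15
```

```text
clock: 10.75
eef_pos: [0.5749, -0.2182, 0.1573]
eef_rot: [0.67, 0.742, 0.001, 0.001]
wrist_force: [-0.1, 0.2, -6.1]
finger_gap: 0.0272
pos [ 0.5749 -0.2182  0.1573] yaw 95.88 level units [-0.    0.02] F [-0.1  0.2 -6.1] M [ 0.01  0.04 -0.01] q7 0.72 gap 0.0272 t 10.75
shift [ 0.   -0.   -0.18]
```

```bash
python3 -m pendant '[[[-1,0.01,-0.01,-0.08,0,0,0],[-1,0,0,0,0,0,0]]]'; python3 st.py .575 -.2184 .15
```

```text
clock: 10.95
eef_pos: [0.5754, -0.2187, 0.1538]
eef_rot: [0.67, 0.742, 0.001, 0.001]
wrist_force: [-0.1, 0.3, -5.6]
finger_gap: 0.0272
pos [ 0.5754 -0.2187  0.1538] yaw 95.88 level units [0.   0.02] F [-0.1  0.3 -5.6] M [ 0.03  0.04 -0.06] q7 0.72 gap 0.0272 t 10.95
shift [-0.01  0.01 -0.09]
```

```bash
python3 -m pendant '[[[-1,0,0,-0.06,0,0,0],[-1,0,0,0,0,0,0]]]'; python3 st.py .575 -.2184 .15
```

```text
clock: 11.15
eef_pos: [0.5754, -0.2187, 0.1511]
eef_rot: [0.67, 0.742, 0.001, 0.001]
wrist_force: [-0.0, 0.6, -5.1]
finger_gap: 0.0272
pos [ 0.5754 -0.2187  0.1511] yaw 95.88 level units [0.   0.02] F [-0.   0.6 -5.1] M [ 0.03 -0.04  0.01] q7 0.73 gap 0.0272 t 11.15
shift [-0.01  0.01 -0.03]
```

```bash
python3 -m pendant '[[[-1,0,0,-0.05,0,0,0],[-1,0,0,0,0,0,0]]]'; python3 st.py .575 -.2184 .15
```

```text
clock: 11.35
eef_pos: [0.5758, -0.219, 0.1494]
eef_rot: [0.67, 0.742, 0.001, 0.001]
wrist_force: [-1.3, 0.3, -3.3]
finger_gap: 0.0273
pos [ 0.5758 -0.219   0.1494] yaw 95.88 level units [0.   0.03] F [-1.3  0.3 -3.3] M [0.11 0.24 0.  ] q7 0.73 gap 0.0273 t 11.35
shift [-0.02  0.02  0.02]
```

```bash
python3 -m pendant '[[[-1,0,0,-0.04,0,0,0],[-1,0,0,0,0,0,0]]]'; python3 st.py .575 -.2184 .15
```

```text
clock: 11.55
eef_pos: [0.5758, -0.2192, 0.1485]
eef_rot: [0.67, 0.742, 0.001, 0.001]
wrist_force: [-1.4, 0.8, -0.5]
finger_gap: 0.0275
pos [ 0.5758 -0.2192  0.1485] yaw 95.87 level units [0.   0.03] F [-1.4  0.8 -0.5] M [ 0.3   0.52 -0.02] q7 0.73 gap 0.0275 t 11.55
shift [-0.02  0.02  0.04]
```

```bash
python3 -m pendant '[[[-1,-0.02,0.02,0,0,0,-0.8],[-1,0,0,0,0,0,-0.8],[-1,0,0,0,0,0,-0.8],[-1,0,0,0,0,0,0]]]'; python3 st.py .575 -.2184 .148
```

```text
clock: 11.95
eef_pos: [0.5748, -0.2186, 0.1492]
eef_rot: [0.76, 0.65, 0.001, 0.001]
wrist_force: [-0.8, 0.7, -2.9]
finger_gap: 0.0271
pos [ 0.5748 -0.2186  0.1492] yaw 81.01 level units [0.01 0.03] F [-0.8  0.7 -2.9] M [0.01 0.16 0.21] q7 0.51 gap 0.0271 t 11.95
shift [ 0.01  0.   -0.03]
```

```bash
python3 -m pendant '[[[-1,0,0,-0.02,0,0,-0.7],[-1,0,0,0,0,0,-0.7],[-1,0,0,0,0,0,0]]]'; python3 st.py .575 -.2184 .148
```

```text
clock: 12.25
eef_pos: [0.5748, -0.2187, 0.1489]
eef_rot: [0.805, 0.594, 0.001, 0.002]
wrist_force: [-0.4, 1.2, -2.4]
finger_gap: 0.0275
pos [ 0.5748 -0.2187  0.1489] yaw 72.82 level units [0.02 0.03] F [-0.4  1.2 -2.4] M [0.21 0.35 0.19] q7 0.39 gap 0.0275 t 12.25
shift [ 0.    0.01 -0.02]
```

```bash
python3 -m pendant '[[[-1,0,0,-0.01,0,0,-0.8],[-1,0,0,0,0,0,0]]]'; python3 st.py .575 -.2184 .148
```

```text
clock: 12.45
eef_pos: [0.5748, -0.2187, 0.1488]
eef_rot: [0.827, 0.562, 0.001, 0.002]
wrist_force: [-1.9, 0.2, -1.1]
finger_gap: 0.0272
pos [ 0.5748 -0.2187  0.1488] yaw 68.32 level units [0.02 0.03] F [-1.9  0.2 -1.1] M [0.16 0.41 0.16] q7 0.33 gap 0.0272 t 12.45
shift [ 0.    0.01 -0.02]
```

```bash
python3 -m pendant '[[[-1,0,0,-0.01,0,0,-0.8],[-1,0,0,0,0,0,0]]]'; python3 st.py .575 -.2184 .148
```

```text
clock: 12.65
eef_pos: [0.5748, -0.2188, 0.1487]
eef_rot: [0.848, 0.529, 0.001, 0.002]
wrist_force: [-1.4, 1.0, -1.2]
finger_gap: 0.0272
pos [ 0.5748 -0.2188  0.1487] yaw 63.92 level units [0.02 0.03] F [-1.4  1.  -1.2] M [0.18 0.46 0.16] q7 0.27 gap 0.0272 t 12.65
shift [ 0.    0.01 -0.02]
```

```bash
python3 -m pendant '[[[-1,0,0,0,0,0,-0.8],[-1,0,0,0,0,0,0]]]'; python3 st.py .575 -.2184 .148
```

```text
clock: 12.85
eef_pos: [0.5748, -0.2189, 0.1489]
eef_rot: [0.868, 0.497, 0.001, 0.002]
wrist_force: [-1.6, 0.4, -2.6]
finger_gap: 0.0272
pos [ 0.5748 -0.2189  0.1489] yaw 59.56 level units [0.02 0.03] F [-1.6  0.4 -2.6] M [0.17 0.28 0.15] q7 0.2 gap 0.0272 t 12.85
shift [ 0.01  0.01 -0.02]
```

```bash
python3 -m pendant '[[[-1,0,0,0,0,0,-0.6],[-1,0,0,0,0,0,0]]]'; python3 st.py .575 -.2184 .148
```

```text
clock: 13.05
eef_pos: [0.5748, -0.2189, 0.149]
eef_rot: [0.881, 0.473, 0.001, 0.002]
wrist_force: [-0.5, 0.5, -1.4]
finger_gap: 0.0273
pos [ 0.5748 -0.2189  0.149 ] yaw 56.48 level units [0.02 0.03] F [-0.5  0.5 -1.4] M [0.13 0.32 0.24] q7 0.16 gap 0.0273 t 13.05
shift [ 0.01  0.01 -0.02]
```

```bash
python3 -m pendant '[[[-1,0,0,0,0,0,-0.6],[-1,0,0,0,0,0,0]]]'; python3 st.py .575 -.2184 .148
```

```text
clock: 13.25
eef_pos: [0.5748, -0.219, 0.149]
eef_rot: [0.894, 0.449, 0.001, 0.002]
wrist_force: [-1.2, 0.4, -1.6]
finger_gap: 0.027
pos [ 0.5748 -0.219   0.149 ] yaw 53.36 level units [0.03 0.03] F [-1.2  0.4 -1.6] M [0.08 0.27 0.25] q7 0.11 gap 0.027 t 13.25
shift [ 0.01  0.02 -0.02]
```

```bash
python3 -m pendant '[[[-1,0,0,0,0,0,-0.6],[-1,0,0,0,0,0,0]]]'; python3 st.py .575 -.2184 .148
```

```text
clock: 13.45
eef_pos: [0.5747, -0.2191, 0.149]
eef_rot: [0.905, 0.424, 0.001, 0.002]
wrist_force: [-1.7, 0.3, -2.1]
finger_gap: 0.0271
pos [ 0.5747 -0.2191  0.149 ] yaw 50.22 level units [0.03 0.03] F [-1.7  0.3 -2.1] M [0.08 0.31 0.26] q7 0.07 gap 0.0271 t 13.45
shift [ 0.01  0.02 -0.03]
```

```bash
python3 -m pendant '[[[-1,0.01,0.02,0,0,0,-0.6],[-1,0,0,0,0,0,0]]]'; python3 st.py .575 -.2184 .148
```

```text
clock: 13.65
eef_pos: [0.5748, -0.2189, 0.1491]
eef_rot: [0.917, 0.399, 0.0, 0.002]
wrist_force: [-1.8, 0.0, -2.4]
finger_gap: 0.0277
pos [ 0.5748 -0.2189  0.1491] yaw 47.08 level units [0.04 0.02] F [-1.8  0.  -2.4] M [0.09 0.34 0.36] q7 0.02 gap 0.0277 t 13.65
shift [ 0.    0.01 -0.03]
```

```bash
python3 -m pendant '[[[-1,0,0,0,0,0,-0.4],[-1,0,0,0,0,0,0]]]'; python3 st.py .575 -.2184 .148
```

```text
clock: 13.85
eef_pos: [0.5748, -0.2189, 0.1491]
eef_rot: [0.923, 0.384, 0.0, 0.002]
wrist_force: [-2.2, -0.2, -1.9]
finger_gap: 0.0273
pos [ 0.5748 -0.2189  0.1491] yaw 45.2 level units [0.04 0.02] F [-2.2 -0.2 -1.9] M [0.04 0.36 0.49] q7 -0.0 gap 0.0273 t 13.85
shift [ 0.01  0.01 -0.03]
```

```bash
python3 -m pendant '[[[-1,0,0,0,0,0,-0.25],[-1,0,0,0,0,0,0]]]'; python3 st.py .575 -.2184 .148
```

```text
clock: 14.05
eef_pos: [0.5748, -0.219, 0.1491]
eef_rot: [0.927, 0.374, 0.0, 0.002]
wrist_force: [-0.8, 0.5, -2.0]
finger_gap: 0.0274
pos [ 0.5748 -0.219   0.1491] yaw 43.94 level units [0.04 0.02] F [-0.8  0.5 -2. ] M [-0.01  0.32  0.55] q7 -0.02 gap 0.0274 t 14.05
shift [ 0.01  0.01 -0.03]
```

```bash
python3 -m pendant '[[[-1,0,0,0,0,0,0.8],[-1,0,0,0,0,0,0.8],[-1,0,0.01,0,0,0,0.7],[-1,0,0,0,0,0,0]]]'; python3 st.py .575 -.2184 .148
```

```text
clock: 14.45
eef_pos: [0.575, -0.2186, 0.1492]
eef_rot: [0.873, 0.488, 0.001, 0.002]
wrist_force: [-0.8, -0.2, -3.3]
finger_gap: 0.0271
pos [ 0.575  -0.2186  0.1492] yaw 58.39 level units [0.03 0.04] F [-0.8 -0.2 -3.3] M [-0.04  0.25 -0.04] q7 0.18 gap 0.0271 t 14.45
shift [ 0.    0.01 -0.03]
```

```bash
python3 -m pendant '[[[-1,0,0,0.1,0.03,0.03,0],[-1,0,0,0.2,0,0,0],[-1,0,0,0.3,0,0,0],[-1,0,0,0,0,0,0]]]'; python3 st.py .575 -.2184 .27
```

```text
clock: 14.85
eef_pos: [0.5755, -0.2188, 0.1748]
eef_rot: [0.874, 0.486, 0.001, 0.0]
wrist_force: [-0.0, 0.0, -5.1]
finger_gap: 0.0269
pos [ 0.5755 -0.2188  0.1748] yaw 58.09 level units [0.   0.01] F [-0.   0.  -5.1] M [-0.08 -0.09  0.  ] q7 0.16 gap 0.0269 t 14.85
shift [-0.01  0.01  2.38]
```

```bash
python3 -m pendant '[[[-1,0,0,0.5,0,0,0],[-1,0,0,0.6,0,0,0],[-1,0,0,0.7,0,0,0],[-1,0,0,0.7,0,0,0],[-1,0,0,0.2,0,0,0],[-1,0,0,0,0,0,0]]]'; python3 st.py .5025 .1635 .27
```

```text
clock: 15.45
eef_pos: [0.5741, -0.2184, 0.286]
eef_rot: [0.875, 0.484, -0.0, 0.0]
wrist_force: [0.2, 0.2, -7.0]
finger_gap: 0.0273
pos [ 0.5741 -0.2184  0.286 ] yaw 57.95 level units [0.01 0.  ] F [ 0.2  0.2 -7. ] M [-0.02  0.   -0.02] q7 0.07 gap 0.0273 t 15.45
shift [-1.79  9.55 -0.4 ]
```

```bash
python3 -m pendant '[[[-1,-0.1,0.5,0,0,0,0.5],[-1,-0.2,0.9,0,0,0,0.9],[-1,-0.2,1,0,0,0,1],[-1,-0.2,1,0,0,0,1],[-1,-0.2,1,0,0,0,1],[-1,-0.2,1,0,0,0,1],[-1,-0.2,1,0,0,0,1],[-1,-0.2,1,0,0,0,1]]]'
python3 st.py .5037 .164 .27
```

```text
clock: 16.25
eef_pos: [0.5027, 0.0809, 0.2748]
eef_rot: [0.621, 0.784, -0.007, -0.001]
wrist_force: [0.9, -0.5, -5.1]
finger_gap: 0.0271
pos [0.5027 0.0809 0.2748] yaw 103.25 level units [ 0.1  -0.09] F [ 0.9 -0.5 -5.1] M [ 0.07 -0.12  0.06] q7 0.11 gap 0.0271 t 16.25
shift [ 0.03  2.08 -0.12]
```

```bash
python3 -m pendant '[[[-1,0.1,0.9,0,0.1,-0.09,0.9],[-1,0.1,0.7,0,0,0,0.9],[-1,0,0.3,0,0,0,0.7],[-1,0,0,0,0,0,0],[-1,0,0,0,0,0,0]]]'
python3 st.py .5037 .164 .22
python3 - <<'E'
from h import *
s,f,T=wrist();W=cloud(f,T);p0=s["eef_pos"];z=W[...,2];d=np.hypot(W[...,0]-.5037,W[...,1]-.164)
m=(abs(z-.05)<.005)&(d<.09);p=W[m];print("stand",cv2.minAreaRect(p[:,:2].astype(np.float32)*1000))
m=(np.hypot(W[...,0]-p0[0],W[...,1]-p0[1])<.03)&(abs(z-p0[2]+.0935)<.004);p=W[m]
print("collar",len(p),cv2.minEnclosingCircle((p[:,:2]*1000).astype(np.float32)),"tcp",p0.round(4))
E
```

```text
clock: 16.75
eef_pos: [0.5027, 0.167, 0.2669]
eef_rot: [0.503, 0.864, -0.004, -0.005]
wrist_force: [0.6, -0.2, -5.8]
finger_gap: 0.0274
pos [0.5027 0.167  0.2669] yaw 119.58 level units [ 0.02 -0.11] F [ 0.6 -0.2 -5.8] M [-0.1  -0.08 -0.03] q7 0.26 gap 0.0274 t 16.75
shift [ 0.02 -0.07 -1.17]
stand ((502.41558837890625, 163.28182983398438), (100.20369720458984, 100.30123138427734), 82.68869018554688)
collar 1298 ((500.6271057128906, 165.92689514160156), 21.143844604492188) tcp [0.5027 0.167  0.2669]
```

```bash
python3 -m pendant '[[[-1,0.04,-0.06,-0.3,0.02,-0.11,0],[-1,0,0,-0.5,0,0,0],[-1,0,0,-0.5,0,0,0],[-1,0,0,0,0,0,0]]]'
python3 st.py .5043 .1643 .18
```

```text
clock: 17.2
eef_pos: [0.5045, 0.1579, 0.2131]
eef_rot: [0.51, 0.86, -0.0, 0.0]
wrist_force: [0.2, -2.0, -5.8]
finger_gap: 0.0271
pos [0.5045 0.1579 0.2131] yaw 118.72 level units [ 0.01 -0.  ] F [ 0.2 -2.  -5.8] M [-0.06  0.13 -0.03] q7 0.3 gap 0.0271 t 17.2
shift [-0.    0.16 -0.83]
```

```bash
python3 -m pendant '[[[-1,0,0.16,0,0,0,0],[-1,0,0,0,0,0,0]]]'; python3 st.py .5043 .1643 .18
```

```text
clock: 17.4
eef_pos: [0.5051, 0.1629, 0.2141]
eef_rot: [0.512, 0.859, -0.0, 0.0]
wrist_force: [-1.0, -0.4, -6.6]
finger_gap: 0.027
pos [0.5051 0.1629 0.2141] yaw 118.44 level units [0.01 0.  ] F [-1.  -0.4 -6.6] M [-0.03  0.   -0.04] q7 0.29 gap 0.027 t 17.4
shift [-0.02  0.03 -0.85]
```

```bash
python3 -m pendant '[[[-1,-0.02,0.05,-0.3,0,0,0],[-1,0,0.03,-0.3,0,0,0],[-1,0,0,0,0,0,0]]]'; python3 st.py .5043 .1643 .16
```

```text
clock: 17.7
eef_pos: [0.5054, 0.167, 0.1901]
eef_rot: [0.512, 0.859, 0.001, 0.001]
wrist_force: [-1.0, 0.2, -6.1]
finger_gap: 0.0277
pos [0.5054 0.167  0.1901] yaw 118.44 level units [-0.01  0.03] F [-1.   0.2 -6.1] M [-0.07  0.04  0.02] q7 0.31 gap 0.0277 t 17.7
shift [-0.03 -0.07 -0.75]
```

```bash
python3 -m pendant '[[[-1,-0.03,-0.06,-0.2,0,0,0],[-1,0,0,-0.25,0,0,0],[-1,0,0,0,0,0,0]]]'; python3 st.py .5043 .1643 .147
```

```text
clock: 18.0
eef_pos: [0.5039, 0.1643, 0.1702]
eef_rot: [0.512, 0.859, 0.001, 0.001]
wrist_force: [-0.6, -1.5, -6.3]
finger_gap: 0.0275
pos [0.5039 0.1643 0.1702] yaw 118.45 level units [-0.01  0.03] F [-0.6 -1.5 -6.3] M [ 0.    0.07 -0.06] q7 0.33 gap 0.0275 t 18.0
shift [ 0.01 -0.   -0.58]
```

```bash
python3 -m pendant '[[[-1,0.01,0,-0.2,0,0,0],[-1,0,0,-0.2,0,0,0],[-1,0,0,-0.1,0,0,0],[-1,0,0,0,0,0,0]]]'; python3 st.py .5043 .1643 .147
```

```text
clock: 18.4
eef_pos: [0.5046, 0.1642, 0.1483]
eef_rot: [0.512, 0.859, 0.001, 0.001]
wrist_force: [-0.2, 0.1, -6.2]
finger_gap: 0.0273
pos [0.5046 0.1642 0.1483] yaw 118.44 level units [-0.    0.03] F [-0.2  0.1 -6.2] M [ 0.01 -0.04  0.06] q7 0.36 gap 0.0273 t 18.4
shift [-0.01  0.   -0.03]
```

```bash
python3 -m pendant '[[[-1,0.01,0,-0.06,0,0,0],[-1,0,0,0,0,0,0]]]'; python3 st.py .5043 .1643 .147
```

```text
clock: 18.6
eef_pos: [0.506, 0.1643, 0.1467]
eef_rot: [0.512, 0.859, 0.002, 0.002]
wrist_force: [-0.3, -0.6, -5.3]
finger_gap: 0.0268
pos [0.506  0.1643 0.1467] yaw 118.43 level units [-0.01  0.04] F [-0.3 -0.6 -5.3] M [-0.09 -0.07 -0.01] q7 0.36 gap 0.0268 t 18.6
shift [-0.04  0.    0.01]
```

```bash
python3 -m pendant '[[[-1,-0.04,0,-0.04,0,0,0],[-1,0,0,0,0,0,0]]]'; python3 st.py .5043 .1643 .147
```

```text
clock: 18.8
eef_pos: [0.506, 0.1643, 0.1467]
eef_rot: [0.512, 0.859, 0.003, 0.003]
wrist_force: [-0.3, 0.3, -5.9]
finger_gap: 0.0273
pos [0.506  0.1643 0.1467] yaw 118.4 level units [-0.02  0.07] F [-0.3  0.3 -5.9] M [-0.03  0.39  0.01] q7 0.36 gap 0.0273 t 18.8
shift [-0.04  0.    0.01]
```

```bash
python3 -m pendant '[[[-1,0,0,-0.03,0,0,0],[-1,0,0,0,0,0,0]]]'; python3 st.py .5043 .1643 .147
```

```text
clock: 19.0
eef_pos: [0.5061, 0.1642, 0.1466]
eef_rot: [0.512, 0.859, 0.003, 0.002]
wrist_force: [-0.6, -0.4, -6.0]
finger_gap: 0.0274
pos [0.5061 0.1642 0.1466] yaw 118.39 level units [-0.03  0.07] F [-0.6 -0.4 -6. ] M [-0.12  0.37  0.02] q7 0.36 gap 0.0274 t 19.0
shift [-0.04  0.    0.01]
```

```bash
python3 -m pendant '[[[-1,-0.04,0,-0.08,0,0,0],[-1,0,0,0,0,0,0]]]'; python3 st.py .5043 .1643 .147
```

```text
clock: 19.2
eef_pos: [0.5061, 0.1639, 0.1467]
eef_rot: [0.512, 0.859, 0.005, 0.003]
wrist_force: [-1.9, -0.4, -6.7]
finger_gap: 0.027
pos [0.5061 0.1639 0.1467] yaw 118.34 level units [-0.05  0.09] F [-1.9 -0.4 -6.7] M [0.01 0.84 0.02] q7 0.36 gap 0.027 t 19.2
shift [-0.04  0.01  0.01]
```

Run:
```python
from h import *
s=robot.get_obs();print(s["q"].round(3),s["effort"].round(1))
f=robot.grab_frame("scene");c=cv2.resize(f["color"][120:290,300:500],(800,680),interpolation=cv2.INTER_CUBIC)[:600];cv2.imwrite("pics/s5.png",c)
```

```text
[-0.918  0.39   0.611  2.017 -0.308  0.813  0.365] [  0.6 -45.1   8.7 -26.6   0.2  -1.    0. ]
```

View pics/s5.png

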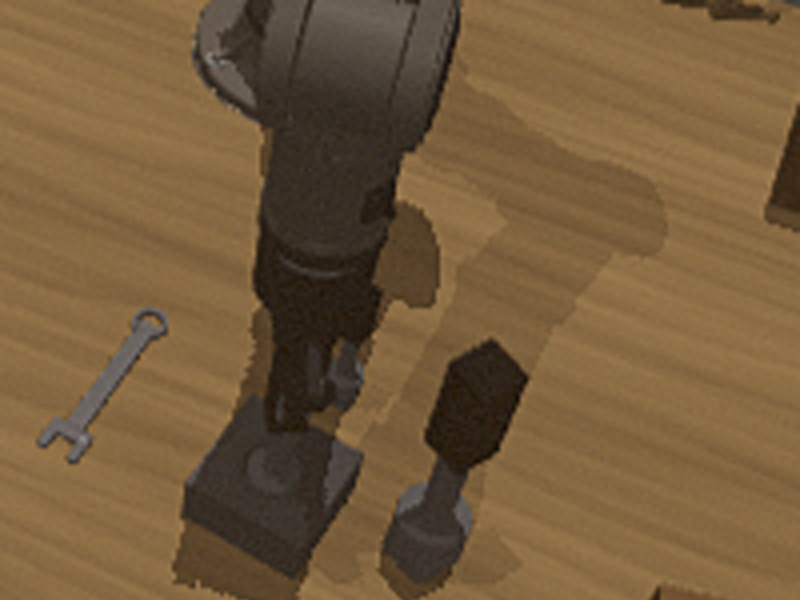

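```bash
python3 -m pendant '[[[-0.3,0,0,0,0,0,0],[-0.2,0,0,0,0,0,0],[0,0,0,0,0,0,0],[0.6,0,0,0,0,0,0],[1,0,0,0,0,0,0],[1,0,0,0,0,0,0]]]'; python3 st.py .502 .1643 .147
```

```text
clock: 19.85
eef_pos: [0.5086, 0.1653, 0.1469]
eef_rot: [0.512, 0.859, 0.007, 0.005]
wrist_force: [-0.2, -0.0, 1.5]
finger_gap: 0.0834
pos [0.5086 0.1653 0.1469] yaw 118.4 level units [-0.06  0.14] F [-0.2 -0.   1.5] M [-0.03  0.02  0.06] q7 0.36 gap 0.0834 t 19.85
shift [-0.16 -0.03  0.  ]
```

Released with no residual force. I'll rise straight up, then check the driver and stand.

```bash
python3 -m pendant '[[[1,-0.1,0,0.4,0,0,0],[1,0,0,0.7,-0.06,0.1,0],[1,0,0,1,0,0,0],[1,0,0,1,0,0,0],[1,0,0,1,0,0,0],[1,0,0,1,0,0,0],[1,0,0,0.3,0,0,0]]]'
python3 - <<'E'
from h import *
s,f,T=wrist();W=cloud(f,T);z=W[...,2];print(s["eef_pos"].round(3),s["q"].round(2))
for nm,z0,z1,r in [("handletop",.183,.2,.035),("collar",.05,.058,.03),("stand",.044,.0495,.09)]:
    m=(abs(W[...,0]-.503)<r)&(abs(W[...,1]-.163)<r)&(z>z0)&(z<z1);p=W[m]
    print(nm,len(p),p[:,2].mean().round(4),cv2.minAreaRect(p[:,:2].astype(np.float32)*1000) if len(p)>4 else 0)
E
```

```text
clock: 20.55
eef_pos: [0.5013, 0.1632, 0.3684]
eef_rot: [0.513, 0.859, -0.002, 0.001]
wrist_force: [0.9, -0.2, 0.3]
finger_gap: 0.0855
[0.501 0.163 0.368] [-1.06  0.13  0.71  1.75 -0.09  1.29  0.16]
handletop 698 0.1908 ((505.80816650390625, 163.71038818359375), (26.66949462890625, 27.961807250976562), 29.254844665527344)
collar 332 0.0526 ((503.362548828125, 162.76710510253906), (59.31108093261719, 58.71571731567383), 89.45469665527344)
stand 2132 0.0485 ((502.4508972167969, 163.30645751953125), (100.10796356201172, 100.32703399658203), 82.72745513916016)
```

```bash
python3 -m pendant '[[[1,0.3,-1,0,0,0,0],[1,0.3,-1,0,0,0,0],[1,0.3,-1,0,0,0,0],[1,0.3,-1,0,0,0,0],[1,0.3,-1,0,0,0,0],[1,0.3,-1,0,0,0,0],[1,0.3,-1,0,0,0,0],[1,0.3,-1,0,0,0,0]]]'
python3 -m pendant '[[[1,0.3,-1,-0.5,0,0,0],[1,0.3,-1,-0.6,0,0,0],[1,0.3,-0.9,-0.6,0,0,0],[1,0.2,-0.6,-0.6,0,0,0],[1,0,0,0,0,0,0]]]'
python3 - <<'E'
from h import *
s,f,T=wrist();a=f["color"];K=f["mtx"];print(s["eef_pos"].round(4),T[:3,3].round(4))
Ti=np.linalg.inv(T);p=Ti@np.array([.573,-.2194,.03,1]);uv=(K@p[:3])[:2]/p[2];print(uv)
u0,v0=(uv.astype(int)-40).clip(0);c=a[v0:v0+80,u0:u0+80]
c=np.clip(cv2.resize(c,None,fx=7,fy=7,interpolation=cv2.INTER_CUBIC).astype(float)*2.2,0,255).astype(np.uint8)
cv2.imwrite("pics/nut2.png",c);np.savez("n2.npz",T=T,K=K,o=[u0,v0]);print(u0,v0)
E
```

```text
clock: 21.4
eef_pos: [0.595, -0.1583, 0.359]
eef_rot: [0.504, 0.863, -0.003, -0.005]
wrist_force: [0.6, -0.7, 0.4]
finger_gap: 0.0855
clock: 21.9
eef_pos: [0.6366, -0.3105, 0.254]
eef_rot: [0.508, 0.861, -0.006, -0.009]
wrist_force: [0.1, 0.7, -0.3]
finger_gap: 0.0852
[ 0.6366 -0.3105  0.254 ] [ 0.6014 -0.2428  0.3964]
[312.25440005  66.31736805]
272 26
```

View pics/nut2.png

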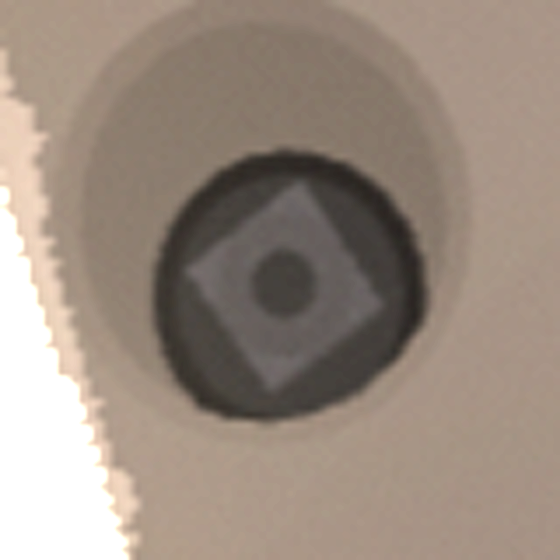

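The nut's corners are now at crop (300,180), (385,300), (272,390) and (188,270).

```bash
python3 - <<'E'
from h import *
d=np.load("n2.npz");T,K=d["T"],d["K"]
uv=np.array([(300,180),(385,300),(272,390),(188,270)],float)/7-0.43+d["o"]
r=np.c_[(uv[:,0]-K[0,2])/K[0,0],(uv[:,1]-K[1,2])/K[1,1],np.ones(4)]@T[:3,:3].T
p=T[:3,3]+r*((.029-T[2,3])/r[:,2])[:,None]
e=np.roll(p,-1,0)-p;print(np.degrees(np.arctan2(e[:,1],e[:,0]))%90)
E
python3 - <<'E'
from h import *
f=robot.grab_frame("top");W=cloud(f)
for t in ["tray","wrench","carton"]:
    d=robot.cut_out("top",t)[0];p=W[d["pixels"]];print(t,np.round(d["uv"]),np.nanmedian(p,0).round(3))
E
```

```text
[66.57023922 65.64554835 65.41465254 65.19283224]
tray [475. 192.] [ 0.53  -0.516  0.006]
wrench [325. 209.] [0.472 0.005 0.008]
carton [173. 198.] [0.504 0.516 0.061]
```

The nut went from 6° to about -24.3°, but the driver yaw predicted about -28.7°. I'll recheck both stored pictures with a segmented fit instead of hand-picked corners.

Run:
```python
from h import *
n=np.load("n2.npz");K=n["K"]
f,_,_=None,0,0
def fit(gray,T,uvc,scale,o):
    # gray: enlarged crop; refine square by maximising edge contrast over (cx,cy,yaw) on plane z=.029
    from scipy.optimize import minimize
    g=cv2.GaussianBlur(gray,(0,0),2).astype(np.float32);Ti=np.linalg.inv(T)
    def samp(P):
        q=(Ti@np.c_[P,np.full(len(P),.029),np.ones(len(P))].T)[:3];uv=(K@q)[:2]/q[2]
        uv=((uv.T-o+.43)*scale).astype(np.float32);return cv2.remap(g,uv[:,0][None],uv[:,1][None],1)[0]
    t=np.linspace(-.8,.8,40)
    def sq(x,h):
        c,s=np.cos(x[2]),np.sin(x[2]);L=[]
        for k in range(4):
            e=np.c_[np.full(40,h),t*h]; a=k*np.pi/2; e=e@np.array([[np.cos(a),np.sin(a)],[-np.sin(a),np.cos(a)]]); L.append(e)
        e=np.vstack(L);return e@np.array([[c,s],[-s,c]])+x[:2]
    cost=lambda x:-(samp(sq(x,.0098)).mean()-samp(sq(x,.0122)).mean())
    best=min((minimize(cost,[uvc[0]+dx,uvc[1]+dy,np.radians(y)],method="Nelder-Mead",options=dict(initial_simplex=[[uvc[0]+dx,uvc[1]+dy,np.radians(y)],[uvc[0]+dx+.002,uvc[1]+dy,np.radians(y)],[uvc[0]+dx,uvc[1]+dy+.002,np.radians(y)],[uvc[0]+dx,uvc[1]+dy,np.radians(y+6)]])) for y in range(0,90,10) for dx in(-.001,.001) for dy in (-.001,.001)),key=lambda r:r.fun)
    return best.x[:2].round(4),np.degrees(best.x[2])%90,best.fun
print(fit(cv2.imread("pics/nut.png",0),np.load("w3.npz")["T"],(.573,-.2194),7,np.array([265,35])))
print(fit(cv2.imread("pics/nut2.png",0),n["T"],(.573,-.2194),7,n["o"]))
```

```text
(array([ 0.5729, -0.2194]), np.float64(6.553456120637311), np.float64(-34.797847747802734))
(array([ 0.5731, -0.2196]), np.float64(64.72431808610489), np.float64(-31.725173950195312))
```

```bash
python3 -c "
from station import robot
print(robot.sign_off(), robot.get_obs()['clock'])"
```

```text
the job is handed in; nothing more can be done
the job is handed in; nothing more can be done
```

The nut is turned up firm against its stop. The driver is back upright in its stand, released, and I handed the job in at about 22 s of the 67 s.

- **Driver:** I took the middle-sized driver from the stand (top 192 mm above the table). The small and large look-alikes were left alone.
- **Seating:** I read the nut's flats in the wrist picture and lowered the socket in small steps. It went over the flats without catching and seated with about 5–6 N (about 1.5 mm of sink, limit 6 mm).
- **Turning:** The nut turned clockwise against about 0.2 N m. The torque then climbed to about 0.55 N m, which I took as the stop, and I turned no further (about 0.16 rad of twist, limit 0.30). I backed off the wind-up before drawing the driver out.
- **Last checks:** The handle top is at the same height as before, within the stand hole, and the gripper read no force after letting go. The tray and carton read the same positions to about 1 mm. The detected point on the wrench differed by about 13 mm; I put this down to detection noise, since the arm never went near it.
- **Disagreement:** The final picture shows the nut turned about 32° (0.55 rad). The driver's angle predicts about 35°. I put the 3° down to grip and socket play and picture error. The torque rise is my main evidence that the stop was reached.

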